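# Close up the gel imager: lens plate onto its guide pins, dust cap into the port

### The job

The camera is off the gel imager, so close it up against dust and stray light: lower the lens plate, kept level, over the imager's two guide pins - it fits only one way round - and set it down gently until it lies flush on the hood's rim. Then pinch the dust cap's two side tabs together, put the cap into the plate's round port until its flange lies on the mount, and let go so that the tabs spring out under the port's lip. Leave the bottles and the petri dish standing where they are.

Things in the scene. Friction and masses are not known exactly. Their poses are not given: they have to be found in the camera images.
- imager: Gel imager, fixed: white light box 124 x 172 mm (x, y), 32 mm high, under a dark open-topped hood 98 x 146 mm (x, y) whose level rim is 80 mm above the bench, with two upright steel guide pins at diagonal corners. Origin: on the bench under its middle, z up, y along the long side. The seated lens plate has its origin at imager (0, 0, 80 mm) and the same yaw.
- pin_large (a point): Foot of the large guide pin on the rim: diameter 12 mm, 24 mm tall (top 7 mm tapered), at imager x = -34, y = +58, z = 80 mm.
- pin_small (a point): Foot of the small guide pin on the rim: diameter 8 mm, 17 mm tall (top 7 mm tapered), at imager x = +34, y = -58, z = 80 mm.
- lens_plate: Bare aluminium lens plate, 0.35 kg, 96 x 146 x 8 mm (x, y, z), lying on the mat. In its middle a square lens mount, 62 x 62 mm, sides parallel to the plate's, rises from 8 to 30 mm above the underside: grip that by two parallel sides. Origin: centre of the underside, z up. Two guide holes go right through at diagonal corners.
- hole_large (a point): Centre of the 14 mm guide hole at the plate's underside: plate x = -34, y = +58 mm.
- hole_small (a point): Centre of the 10 x 12 mm guide hole at the plate's underside: plate x = +34, y = -58 mm.
- port (a point): Centre of the round port's mouth in the top face of the lens mount, 30 mm above the plate's underside. The port's lip is 42 mm across and 4 mm thick; below it the port widens to 52 mm for 18 mm.
- dust_cap: Grey plastic dust cap, 42 g, standing on its hub on the bench. Origin: centre of the hub's underside, z up. Hub 35 mm across, z 0 to 10 mm; flange 52 mm across, z 10 to 13 mm; two sprung tabs face each other along y. Seated in the port (any yaw) its flange lies on the mount, so its origin is 10 mm below the port's mouth, and its latch feet are out under the lip.
- tab_left (a joint): Tab on the cap's +y side: finger grip 18 mm wide, z 13 to 29.5 mm, outer face 17 mm from the middle, and latch foot, z 0.5 to 4.5 mm, reaching out 24.5 mm. Slides inward: 0 = sprung right out, 0.006 m = pinched right in (grips 22 mm over both, feet out 18.5 mm); spring 2.5 N out, 5.5 N in.
- tab_right (a joint): Tab on the cap's -y side, the mirror image of the other: 0 = sprung right out, 0.006 m = pinched right in, same spring.
- mat: Square dark rubber bench mat, 170 x 170 x 2 mm, fixed, on which the lens plate was laid. Origin: centre of its underside.
- tall_bottle: Bystander: white blue-capped bottle, 68 mm across, 165 mm tall, standing behind the mat. Origin: centre of its underside.
- amber_bottle: Bystander: brown bottle with black cap, 60 mm across, 130 mm tall, standing in front of the mat. Origin: centre of its underside.
- petri: Bystander: petri dish, 62 mm across, 14 mm tall, lying right of the white gel tank. Origin: centre of its underside.
Mind the look-alikes: they are no part of the job. Leave any pink look-alike of the dust_cap alone.

How it is judged (in metres and radians):
On the way, in this order (a step that is already met when the one before it is completed fails the run):
1. the lens plate lies flush on the rim, over both pins (z of lens_plate in the frame of imager between 0.077 and 0.082 m and angle between the z axis of lens_plate and the z axis of imager, either way round below 0.03 rad and horizontal distance between hole_large and pin_large below 0.004 m and horizontal distance between hole_small and pin_small below 0.005 m), for 0.2 s.
2. the dust cap is in the port with both tabs sprung out (z of dust_cap in the frame of port below -0.0075 m and horizontal distance between dust_cap and port below 0.005 m and angle between the z axis of dust_cap and the z axis of lens_plate, either way round below 0.08 rad and value of joint each of tab_left, tab_right below 0.002 m), for 0.2 s.
At the end, for the whole second after the job is handed in: Plate flush on the rim (2 mm, 0.03 rad), large hole over large pin, small over small (4, 5 mm); cap in the port: flange within 2.5 mm of the mount, 5 mm of centre, 0.08 rad of square, both tabs out to 2 mm; all at rest; bottles and petri dish within 20 mm of their places (all of step 1 and all of step 2 and linear speed of each of lens_plate, dust_cap below 0.02 m/s and distance of each of tall_bottle, amber_bottle, petri from where it was at the start of the episode below 0.02 m); the robot touches nothing.
It fails at once if the lens plate is tipped more than 20 degrees from level (angle between lens_plate's own z axis and vertical above 0.35 rad).
It fails at once if a bottle is knocked over (angle between any of tall_bottle, amber_bottle's own z axis and vertical above 0.5 rad).
It fails at once if the lens plate is let fall onto the imager from more than 4 mm instead of being set down (z of lens_plate in the frame of imager above 0.084 m and horizontal distance between lens_plate and imager below 0.04 m and contact force between the fingers and lens_plate below 0.3 N and linear speed of lens_plate above 0.15 m/s).
It also fails if it takes over 64 s, if anything falls off the work surface, if the arm or the gripper's body presses on something with over 40 N, if the wrist force passes 120 N, or if a joint passes its speed limit or range.

### The arm

A 6-joint arm with a two-finger parallel gripper is mounted at the origin on a cart in front of the work surface, level with it; the furniture and walls round the work are solid. World frame = base frame: x ahead of the robot, y to its left, z up, the work surface at z = 0. Lengths are in m, angles in degrees, forces in N, time in s.
With the tool pointing down it reaches from about 0.4 to 0.825 m from the base axis. Payload 7 kg.
Tool frame: the origin (TCP) lies midway between the tips of the shut fingers; the grasp point (between the pads) lies 19 mm behind it; z points along the fingers, y is the line along which they close (so a half turn about z gives the same grasp; the last joint's range is limited). The gripper opens to 85 mm and grips with 20 to 120 N. Pads are 22 mm wide; open, the fingers measure 114 mm over their backs; the gripper's body (76 mm by 85 mm) begins 54 mm behind the grasp point. The pads swing forward as they close: fully open they stand 13 mm farther back than shut.
Start: joints at [90.82, 20.546, 0.682, 0, -70.136, -16.507], TCP at [0.183, 0.65, 0.231] pointing down, gripper open.
Joint ranges: [-176.03, 176.03], [-82.01, 121.73], [-58.28, 71.71], [-173.87, 95.51], [-174.79, -0.11], [-173.66, 173.66]. Speed limits (degrees/s): [136.94, 136.94, 172.46, 180, 180, 180].

### API

Orientations are given as a 3x3 rotation matrix whose columns are the frame's x, y, z axes.
In Python, from rig import r gives the robot as it stands. The module is installed in compiled form; this text tells all that it offers.
- The arm moves only by the tool jog_arm, never from a script. Its argument "targets" is a list that holds one entry, the list of rows, each a list of 4 numbers: the shift along the tool's x, y, z in mm, then the turn about the tool's z in rad. A call has 1 to 12 rows; each row is the pose to reach, as a shift and turn from the pose commanded when the call began, along the tool's axes at that moment; what a row does not reach only later rows make up. A row lasts 1/8 s, in which the tool goes at most 62.5 mm and 10.7 degrees, less where a joint would pass 70% of its speed; a pose out of reach is approached as far as the arm can. A call with a gripper value outside its range is refused whole. "fingers" is the finger opening in mm, from 0 to 85.4, set as the call begins (left out, the last holds). The fingers move at their own pace and stop on an object; "grip_force" is the grip in N (left out, the last holds). Time passes only in rows, so rows that repeat a pose let the fingers close. It gives the time, the measured TCP pose, the force, the opening and the grip force at its end, in the units of the state.
- r.get_state(): the state, without advancing time (a new reading comes with each control period).
- r.camera(name): name is "side" or "top"; returns (picture, depth): 400x640x3 uint8, red, green, blue; 400x640 float32, m along the optical axis (not along the pixel's ray), 0 where there is no reading.
- r.calibration(name): a dict with "mtx" (3x3 intrinsics, pixels), "pose" (4x4, takes a point from camera to world coordinates). Camera axes: x right, y down, z forward; pixel columns grow to the right and rows downward; lengths in m; the calibration is good to about 2 mm. A picture is of the moment at which its call begins. calibration takes no time and is no camera call.
- r.close_job(): hands the job in; it is judged then, once.
The state is a dict: "time_s": time; "joint_pos": joint angles; "joint_vel": joint speeds; "tau": joint torques, N m; "position": TCP position; "ee_rot": TCP orientation; "ft_force": force on the tool from outside, world axes, zero at the start; "wrist_torque": the same for the moment, N m; "gripper_width": finger opening in m; "grasp_force": force on a finger pad.
Only numpy, scipy, OpenCV 4.12 (cv2) and the standard library are available. Lean on these libraries where they do the work, as an engineer would, in place of code of your own. Each camera call takes 0.05 s, during which the arm holds its last target. There are 200 camera calls.

## Working session

There is one attempt and no reset: what is moved stays moved. The work goes in short steps, Python scripts to look and compute and a tool call to move; the robot and the scene stay as the last step left them, time stands still between calls to the robot, and variables do not carry over. Pictures are saved under pics/ and viewed, at most 10 in all, crops included, and the job is handed in when it is done.

Besides the shell and the picture viewer there is one more tool, called after ">>>" by a JSON object that holds its "name" and its "arguments". jog_arm: Moves the arm, as the interface text tells. Its arguments: {"type":"object","properties":{"targets":{"type":"array"},"fingers":{"type":"number"},"grip_force":{"type":"number"}},"required":["targets"]}

```bash
mkdir -p pics; cat > h.py <<'E'
from rig import r
import numpy as np, cv2
def snap(n):
    p,d=r.camera(n); c=r.calibration(n); return p,d,np.array(c["mtx"]),np.array(c["pose"])
def cloud(d,K,T):
    v,u=np.mgrid[:d.shape[0],:d.shape[1]]
    P=np.stack([(u-K[0,2])/K[0,0]*d,(v-K[1,2])/K[1,1]*d,d],-1)
    return P@T[:3,:3].T+T[:3,3]
def onplane(uv,z,K,T):
    uv=np.atleast_2d(uv).astype(float)
    q=np.c_[(uv[:,0]-K[0,2])/K[0,0],(uv[:,1]-K[1,2])/K[1,1],np.ones(len(uv))]@T[:3,:3].T
    return T[:3,3]+q*((z-T[2,3])/q[:,2])[:,None]
E
python3 - <<'E'
from h import *
for n in("top","side"):
    p,d,K,T=snap(n); cv2.imwrite(f"pics/{n}0.png",p[:,:,::-1]); np.savez(f"{n}0.npz",p=p,d=d,K=K,T=T)
    print(n,K.round(1).tolist(),T.round(3).tolist())
s=r.get_state();print(s["position"],np.round(s["ee_rot"],3),s["time_s"],s["gripper_width"],s["ft_force"])
E
```

```text
top [[519.0, 0.0, 323.9], [0.0, 519.0, 200.8], [0.0, 0.0, 1.0]] [[-0.009, -0.995, 0.103, 0.338], [-1.0, 0.008, -0.003, 0.02], [0.002, -0.103, -0.995, 1.423], [0.0, 0.0, 0.0, 1.0]]
side [[459.4, 0.0, 323.1], [0.0, 459.4, 190.4], [0.0, 0.0, 1.0]] [[0.981, -0.059, 0.182, 0.275], [-0.191, -0.398, 0.897, -1.058], [0.02, -0.915, -0.402, 0.551], [0.0, 0.0, 0.0, 1.0]]
[0.18243021 0.64944804 0.23046954] [[ 0.963 -0.27  -0.   ]
 [-0.27  -0.963 -0.001]
 [ 0.     0.001 -1.   ]] 0.1 0.08558035259617154 [ 0.67908795  0.31056664 -0.62252194]
```

View pics/top0.png

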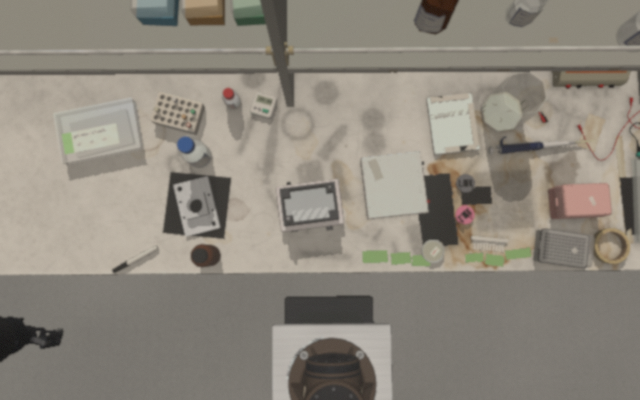

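View pics/side0.png

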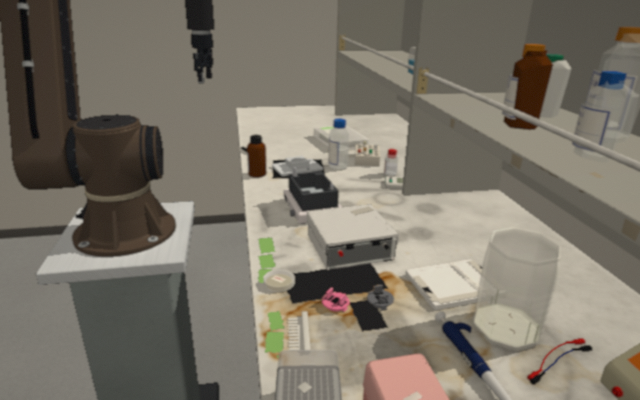

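The top view shows the plate on its mat at (198,206), the imager at (309,205), the grey cap at (466,184), the pink look-alike at (465,214), and the petri dish at (433,252). Next I'll enlarge these areas.

```bash
python3 - <<'E'
import numpy as np,cv2
a=np.load("top0.npz");p=a["p"][:,:,::-1]
def c(u,v,w,h,s): return cv2.resize(p[v:v+h,u:u+w],None,fx=s,fy=s,interpolation=cv2.INTER_CUBIC)
A=c(160,165,75,75,5);B=c(270,170,75,75,5);C=c(440,165,75,37,5)
out=np.zeros((570,760,3),np.uint8);out[:375,:375]=A;out[:375,380:755]=B;out[380:565,:375]=C
cv2.imwrite("pics/crop0.png",out)
from h import cloud
X=cloud(a["d"],a["K"],a["T"])
for n,(u0,v0,u1,v1) in dict(plate=(160,165,235,240),im=(270,170,345,240),cap=(450,170,480,200)).items():
    q=X[v0:v1,u0:u1].reshape(-1,3); h,e=np.histogram(q[:,2],bins=np.arange(-.01,.2,.005)); print(n,[(round(float(e[i]),3),int(h[i])) for i in range(len(h)) if h[i]>3])
E
```

```text
plate [(-0.01, 69), (-0.005, 1008), (0.0, 2164), (0.005, 1124), (0.01, 714), (0.015, 110), (0.02, 23), (0.025, 73), (0.03, 212), (0.035, 88), (0.045, 5), (0.05, 4)]
im [(-0.01, 67), (-0.005, 860), (0.0, 1142), (0.005, 189), (0.01, 5), (0.015, 10), (0.02, 34), (0.025, 207), (0.03, 867), (0.035, 890), (0.04, 134), (0.045, 24), (0.05, 24), (0.055, 23), (0.06, 24), (0.065, 26), (0.07, 33), (0.075, 260), (0.08, 351), (0.085, 39), (0.09, 7), (0.095, 8), (0.1, 7)]
cap [(-0.01, 15), (-0.005, 182), (0.0, 334), (0.005, 112), (0.01, 113), (0.015, 97), (0.02, 15), (0.025, 15), (0.03, 11)]
```

View pics/crop0.png

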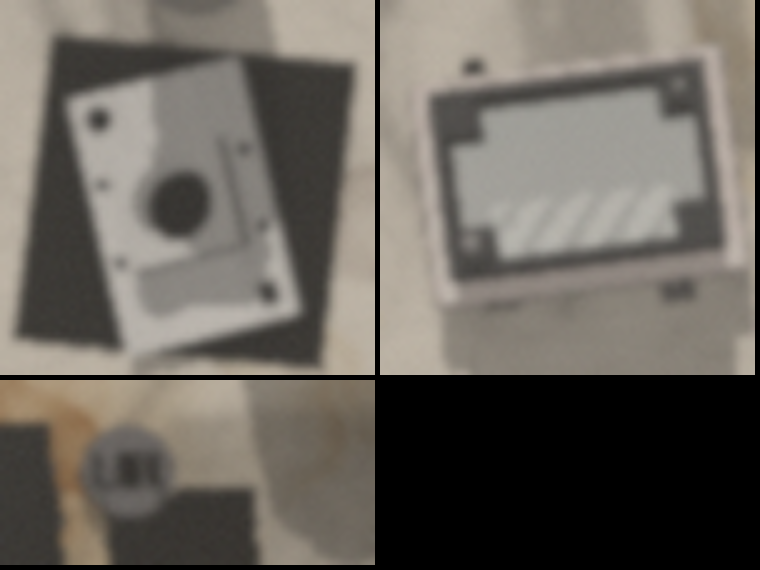

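Plate holes show at about (179.5,188.5) and (213.5,223), and pins at about (329.6,187) and (288,218.5). I still need sub-pixel positions and to tell large from small.

```bash
cat > m.py <<'E'
from h import *
def blob(g,u,v,rad=5,sign=-1,bgq=50):
    # weighted centroid of dark(-1)/bright(+1) spot against ring background
    V,U=np.mgrid[:g.shape[0],:g.shape[1]]; 
    for _ in range(6):
        rr=np.hypot(U-u,V-v); bg=np.median(g[(rr>rad)&(rr<rad+2)]); m=rr<=rad
        w=np.clip(sign*(g-bg)[m]-4,0,None); u,v=(w*U[m]).sum()/w.sum(),(w*V[m]).sum()/w.sum()
    return u,v,w.sum()
E
python3 - <<'E'
from m import *
a=np.load("top0.npz");p,d,K,T=[a[k] for k in"pdKT"];g=p.astype(float).mean(2)
H=[blob(g,179.5,188.5,4),blob(g,213.5,223,4)]
for h in H: print("hole",np.round(h,2),onplane(h[:2],.010,K,T).round(4))
N=[blob(g,329.6,187,3,1),blob(g,288,218.3,3,1)]
for h in N: print("pin",np.round(h,2),onplane(h[:2],.1,K,T).round(4))
X=cloud(d,K,T)
for h in N:
    u,v=map(int,np.round(h[:2])); print((X[v-4:v+5,u-4:u+5,2]*1000).round().astype(int)); print(g[v-4:v+5,u-4:u+5].astype(int))
for h in H:
    u,v=map(int,np.round(h[:2])); print(g[v-4:v+5,u-4:u+5].astype(int))
# imager outlines
for nm,mask,z in(("hood",(X[...,2]>.068)&(X[...,2]<.092),.08),("box",X[...,2]>.022,.032)):
    m=np.zeros(g.shape,np.uint8); m[175:237,272:346]=mask[175:237,272:346]
    c=max(cv2.findContours(m,0,1)[0],key=cv2.contourArea)[:,0]; q=onplane(c,z,K,T)[:,:2]*1000
    print(nm,cv2.minAreaRect(q.astype(np.float32)))
V,U=np.mgrid[:400,:640]
def com(m): return np.array([[U[m].mean(),V[m].mean()]])
pt=(g<75)&(np.hypot(U-195.5,V-206)<9);print("port",pt.sum(),onplane(com(pt),.032,K,T))
cp=(np.hypot(U-465.7,V-183.5)<10)&(X[...,2]>.007);print("cap",cp.sum(),com(cp),onplane(com(cp),.013,K,T), np.median(X[cp],0))
b=p.astype(int)
print(g[174:194,455:478].astype(int))
E
```

```text
hole [ 179.24  188.46 1489.17] [[0.522 0.413 0.01 ]]
hole [ 212.28  222.53 1224.  ] [[0.4277 0.3212 0.01  ]]
pin [329.22 186.29  83.33] [[0.5127 0.0029 0.1   ]]
pin [288.71 212.51 572.  ] [[0.446  0.1071 0.1   ]]
[[ 77  77  75  81  81  80  79  81  82]
 [ 80  83  82  85  76  82  81  84  78]
 [ 78  86  75  79  77  80  80  81  82]
 [ 84  80  73  81  93  81  79  79  81]
 [ 87  83  78  93 101  95  80  81  83]
 [ 79  76  82  94  98  90  82  78  83]
 [ 66  76  81  85  91  84  82  78  79]
 [ 45  81  81  89  76  79  80  77  79]
 [ 38  78  85  79  81  79  78  78  76]]
[[137 136 134 130 121 112 109 109 112]
 [105 103  99  96  93  89  86  88  96]
 [ 83  82  82  83  83  82  79  80  89]
 [ 74  77  80  87  93  90  83  80  85]
 [ 77  76  82  93 103 102  87  77  83]
 [ 90  82  81  92 100  97  86  79  81]
 [111  90  83  85  88  85  81  77  82]
 [121  95  82  77  78  76  76  78  81]
 [126 101  82  72  70  71  72  75  78]]
[[ 34  35  36  33  36  35  38  39  35]
 [ 36  37  36  38  35  34  40  38  36]
 [ 28  34  37  37  37  33  39  38  35]
 [ 39  38  33  40  38  42  33  32  37]
 [ 43  36  36  36  30  36  
[... 2842 characters left out ...]
 91  97 101  99  94]
 [105  95  90  89  87  87  88  91  93  93  90  91  92  95  95  92  85  83
   83  86  80  72  69]
 [116 104  93  88  91  90  94  98  99  98  99 100 100  99 101  97  89  79
   74  69  63  57  56]
 [122 111  98  90  89  89  92  98 100 102 102 101 100 100 100  95  85  73
   63  57  56  55  54]
 [123 114 102  94  88  86  87  96  97  99 101  99  98  97  95  88  78  66
   57  53  51  51  53]
 [120 115 103  97  92  84  81  84  88  90  91  90  90  87  81  75  65  59
   55  53  54  53  53]
 [120 116 108 100  95  85  75  69  73  74  76  75  73  71  66  60  57  53
   55  53  54  52  54]
 [123 120 113 105 100  91  77  65  61  61  59  59  61  59  57  55  54  53
   53  55  53  51  53]]
```

```bash
python3 - <<'E'
from m import *
a=np.load("top0.npz");p,d,K,T=[a[k] for k in"pdKT"];g=p.astype(float).mean(2);X=cloud(d,K,T)
print((X[214:224,283:294,2]*1000).round().astype(int)); print(g[214:224,283:294].astype(int))
# two-view check: pin depths in the side view
s=np.load("side0.npz");Xs=cloud(s["d"],s["K"],s["T"]);gs=s["p"].astype(float).mean(2)
for c in((.5127,.003),(.43,.109)):
    m=(np.hypot(Xs[...,0]-c[0],Xs[...,1]-c[1])<.014)&(Xs[...,2]>.084)
    v,u=np.nonzero(m);print(c,m.sum(),np.sort(Xs[m][:,2])[-8:].round(3),u.min() if len(u) else 0,u.max() if len(u) else 0,v.min() if len(u) else 0,v.max() if len(u) else 0, Xs[m].mean(0) if len(u) else 0)
q=s["p"][160:220,275:350,::-1];cv2.imwrite("pics/pins.png",cv2.resize(q,None,fx=8,fy=8,interpolation=cv2.INTER_CUBIC))
E
```

```text
[[ 85  82  51  35  38  38  35  39  40  38  35]
 [ 80  86  52  37  80  80  80  82  78  34  36]
 [ 76  78  82  83  92  97  81  80  80  50  32]
 [ 78  83  81 101 106 102 103  84  82  64  35]
 [ 80  78  80 100 107 104 100  88  80  66  39]
 [ 81  82  79  97 108 102  97  81  82  77  39]
 [ 82  83  78  80 101  97  98  78  81  84  38]
 [ 85  82  80  83  81  83  80  83  75  84  35]
 [ 83  83  83  80  82  82  79  82  80  80  83]
 [ 77  80  81  83  83  82  80  86  82  81  83]]
[[101  81  96 123 143 147 146 144 144 152 160]
 [104  82  89 109 125 130 125 120 119 131 147]
 [108  84  83  99 111 113 105  97  96 112 140]
 [110  86  85 100 115 117 107  92  86 101 135]
 [112  87  86 104 119 121 107  90  82  95 132]
 [113  88  84  96 108 111 100  87  80  90 121]
 [119  93  80  85  93  94  89  81  78  83 113]
 [130  97  79  77  78  80  77  75  74  78  97]
 [138 103  80  76  71  72  71  70  70  74  83]
 [141 105  82  74  70  69  66  70  70  74  76]]
(0.5127, 0.003) 11 [0.088 0.089 0.09  0.091 0.091 0.092 0.094 0.095] 331 333 183 187 [0.51263373 0.00187119 0.08979831]
(0.43, 0.109) 27 [0.097 0.098 0.098 0.1   0.1   0.101 0.103 0.103] 293 296 167 174 [0.43094414 0.10661826 0.09327659]
```

View pics/pins.png

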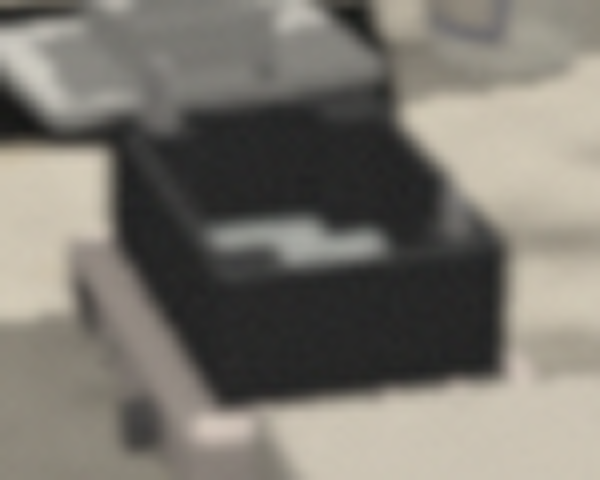

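```bash
cat >> m.py <<'E'
from scipy.ndimage import map_coordinates
def proj(P,K,T):
    q=(np.asarray(P)-T[:3,3])@T[:3,:3]; return q[:,:2]/q[:,2:]*[K[0,0],K[1,1]]+K[:2,2]
def edges(g,K,T,c,yaw,hx,hy,z,span=9,frac=.75):
    """offset (mm) of the strongest straight-edge gradient from each nominal side, with slope (deg)"""
    R=np.array([[np.cos(yaw),-np.sin(yaw)],[np.sin(yaw),np.cos(yaw)]]);out={}
    for n,nv,h,l in(("+x",(1,0),hx,hy),("-x",(-1,0),hx,hy),("+y",(0,1),hy,hx),("-y",(0,-1),hy,hx)):
        nv=np.array(nv,float);tv=np.array([-nv[1],nv[0]]);S=np.linspace(-frac*l,frac*l,25);O=np.arange(-span,span+.1,.25);off=[]
        for s in S:
            loc=(h+O)[:,None]*nv+s*tv; W=np.c_[loc@R.T/1e3+c,np.full(len(O),z)]; uv=proj(W,K,T)
            f=map_coordinates(g,[uv[:,1],uv[:,0]],order=3); gr=np.gradient(f); k=np.abs(gr); k=np.where(k>.5*k.max(),k,0)
            j=np.argmax(k); w=k*(abs(np.arange(len(O))-j)<10); off.append((w*O).sum()/w.sum())
        off=np.array(off); m=abs(off-np.median(off))<1.5; a=np.polyfit(S[m],off[m],1); out[n]=(round(float(np.median(off)),2),round(float(np.degrees(np.arctan(a[0]))),2),int(m.sum()))
    return out
E
python3 - <<'E'
from m import *
a=np.load("top0.npz");p,d,K,T=[a[k] for k in"pdKT"];g=p.astype(float).mean(2)
print("plate",edges(g,K,T,[.4742,.3650],np.radians(-76.1),48,73,.010))
print("mount",edges(g,K,T,[.4742,.3650],np.radians(-76.1),31,31,.032,6))
print("hood",edges(g,K,T,[.4722,.0569],np.radians(7),49,73,.080))
L=blob(g,287.3,217.8,2.6,1);S=blob(g,329.4,186.4,2.2,1);print(L,S)
l=onplane(L[:2],.104,K,T)[0];s=onplane(S[:2],.097,K,T)[0];print(l,s,(l+s)/2,np.hypot(*(s-l)[:2]),np.degrees(np.arctan2(*(s-l)[1::-1]))+59.62)
E
```

```text
plate {'+x': (0.47, -0.42, 25), '-x': (2.26, -0.43, 25), '+y': (1.23, 0.15, 24), '-y': (1.01, 1.01, 24)}
mount {'+x': (-2.16, -0.21, 21), '-x': (-0.15, -0.36, 9), '+y': (-0.29, 0.46, 6), '-y': (-0.36, -0.78, 17)}
hood {'+x': (-1.52, -0.13, 24), '-x': (-5.98, 0.06, 20), '+y': (-1.73, 0.01, 25), '-y': (0.01, 0.08, 25)}
(np.float64(287.9772209567198), np.float64(215.3435079726651), np.float64(365.8333333333335)) (np.float64(329.2297297297298), np.float64(186.27702702702706), np.float64(98.66666666666674))
[0.43848211 0.10872375 0.104     ] [0.51314785 0.00286414 0.097     ] [0.47581498 0.05579394 0.1005    ] 0.12954238573365762 4.816388118247275
```

```bash
cat > g.py <<'E'
from h import *
import sys
def go(x,y,z,az):
    s=r.get_state();R=np.array(s["ee_rot"]);d=R.T@(np.array([x,y,z])-s["position"])*1e3
    a=np.degrees(np.arctan2(R[1,0],R[0,0])); t=-((az-a+180)%360-180)
    print("t",round(s["time_s"],2),"pos",np.round(s["position"],4),"az",round(a,2),"shift",d.round(1),"turn",round(np.radians(t),4),"f",np.round(s["ft_force"],1),"w",round(s["gripper_width"],4))
if __name__=="__main__": go(*map(float,sys.argv[1:]))
E
python3 g.py .474 .366 .10 -75.7
```

```text
t 0.1 pos [0.1824 0.6494 0.2305] az -15.69 shift [357.4 193.8 130.8] turn 1.0473 f [ 0.7  0.3 -0.6] w 0.0856
```

>>> {"name": "jog_arm", "arguments": {"targets": [[[60,32,0,0.17],[120,65,0,0.35],[180,97,20,0.52],[240,130,50,0.7],[300,162,90,0.87],[357,194,130,1.047],[357,194,130,1.047],[357,194,130,1.047],[357,194,130,1.047],[357,194,130,1.047]]], "fingers": 85, "grip_force": 50}}

```text
time_s: 1.35
position: [0.4735, 0.3677, 0.1021]
ee_rot: [[0.249, -0.969, 0.001], [-0.969, -0.249, 0.001], [-0.001, -0.001, -1.0]]
ft_force: [-0.2, -0.0, 0.8]
gripper_width: 0.0853
grasp_force: 0.0
```

```bash
python3 g.py .474 .366 .008 -75.7
```

```text
t 1.35 pos [0.4735 0.3677 0.1021] az -75.6 shift [ 1.9  0.1 94.1] turn 0.0017 f [-0.2 -0.   0.8] w 0.0853
```

>>> {"name": "jog_arm", "arguments": {"targets": [[[2,0,40,0],[2,0,75,0],[2,0,94,0],[2,0,94,0],[2,0,94,0]]]}}

```text
time_s: 1.98
position: [0.4744, 0.3659, 0.0086]
ee_rot: [[0.249, -0.969, 0.001], [-0.969, -0.249, 0.001], [-0.001, -0.001, -1.0]]
ft_force: [-0.1, -0.2, -0.1]
gripper_width: 0.0852
grasp_force: 0.0
```

>>> {"name": "jog_arm", "arguments": {"targets": [[[0,0,0,0],[0,0,0,0],[0,0,0,0],[0,0,0,0],[0,0,0,0],[0,0,0,0]]], "fingers": 50, "grip_force": 60}}

```text
time_s: 2.72
position: [0.4744, 0.3652, 0.0095]
ee_rot: [[0.248, -0.969, 0.001], [-0.969, -0.248, 0.002], [-0.001, -0.002, -1.0]]
ft_force: [-5.7, -1.2, 12.5]
gripper_width: 0.0622
grasp_force: 63.3
```

>>> {"name": "jog_arm", "arguments": {"targets": [[[0,0,-10,0],[0,0,-40,0],[0,0,-90,0],[0,0,-135,0],[0,0,-135,0],[0,0,-135,0]]]}}

```text
time_s: 3.48
position: [0.4736, 0.364, 0.1418]
ee_rot: [[0.247, -0.969, -0.001], [-0.969, -0.247, -0.0], [-0.0, 0.001, -1.0]]
ft_force: [0.1, -1.2, -5.3]
gripper_width: 0.0622
grasp_force: 67.5
```

```bash
python3 g.py .472 .056 .1445 7
```

```text
t 3.48 pos [0.4736 0.364  0.1418] az -75.71 shift [298.1  77.6  -2.6] turn -1.4436 f [ 0.1 -1.2 -5.3] w 0.0622
```

>>> {"name": "jog_arm", "arguments": {"targets": [[[25,6,-3,-0.12],[50,13,-3,-0.24],[75,19,-3,-0.36],[100,26,-3,-0.48],[125,32,-3,-0.6],[150,39,-3,-0.72],[175,45,-3,-0.84],[200,52,-3,-0.96],[225,58,-3,-1.08],[250,65,-3,-1.2],[275,71,-3,-1.32],[298,78,-3,-1.444]]]}}

```text
time_s: 4.97
position: [0.4712, 0.0552, 0.1437]
ee_rot: [[0.992, 0.126, -0.003], [0.126, -0.992, -0.001], [-0.003, 0.001, -1.0]]
ft_force: [1.0, 0.2, -4.2]
gripper_width: 0.0623
grasp_force: 67.5
```

>>> {"name": "jog_arm", "arguments": {"targets": [[[0,0,0,0],[0,0,0,0],[0,0,0,0]]]}}

```text
time_s: 5.35
position: [0.4723, 0.057, 0.1449]
ee_rot: [[0.992, 0.123, -0.001], [0.123, -0.992, -0.0], [-0.001, 0.0, -1.0]]
ft_force: [-0.0, 0.4, -4.0]
gripper_width: 0.0618
grasp_force: 67.6
```

```bash
python3 g.py .472 .056 .144 7; python3 - <<'E'
from m import *
for n in("top","side"):
    p,d,K,T=snap(n); np.savez(f"{n}1.npz",p=p,d=d,K=K,T=T);print(p.shape)
    u,v,w,h=(260,150,100,75) if n=="top" else (260,120,100,100)
    cv2.imwrite(f"pics/{n}1.png",cv2.resize(p[v:v+h,u:u+w,::-1],None,fx=6,fy=6,interpolation=cv2.INTER_CUBIC))
E
```

```text
t 5.35 pos [0.4723 0.057  0.1449] az 7.04 shift [-0.4  0.9  0.9] turn 0.0007 f [-0.   0.4 -4. ] w 0.0618
(400, 640, 3)
(400, 640, 3)
```

View pics/top1.png

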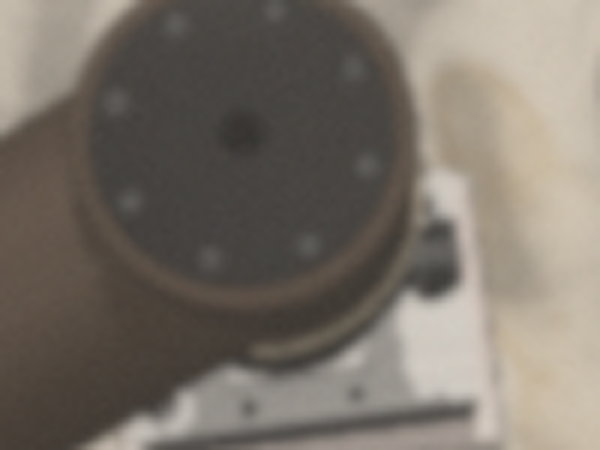

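View pics/side1.png

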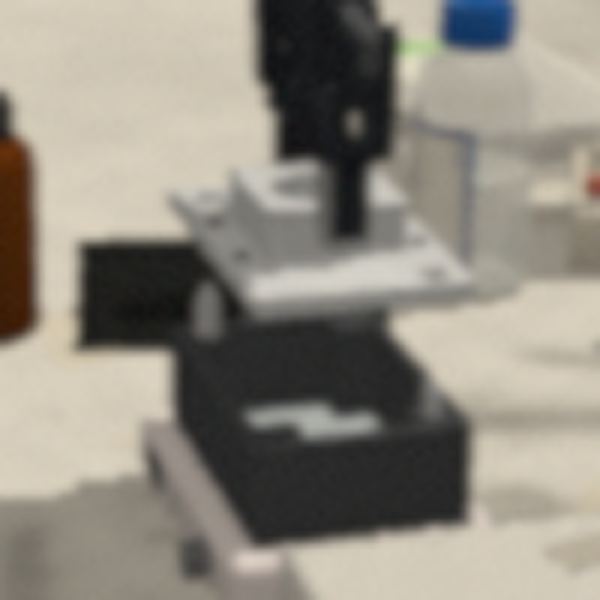

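The side view shows the level plate above the hood. Its large hole is at about (295,153), near the large pin at (294,168), and the small hole is at (332,165). I'll compare hole and pin positions within this one view.

```bash
python3 - <<'E'
from m import *
a=np.load("side1.npz");p,d,K,T=[a[k] for k in"pdKT"];g=p.astype(float).mean(2)
L=blob(g,295,153,3);S=blob(g,332.5,165.3,3);print("hole uv",L,S)
l,s=[onplane(q[:2],.1455,K,T)[0] for q in(L,S)];print("holes",l,s,np.hypot(*(s-l)[:2]),"mid",(l+s)/2,"yaw",np.degrees(np.arctan2(*(s-l)[1::-1]))+59.62)
for z in(.08,.092,.104): print("pred large pin",z,proj([[.4310+.0,.1094,z]],K,T).round(1))
for z in(.08,.097): print("pred small pin",z,proj([[.5126,.0026,z]],K,T).round(1))
print(g[164:178,286:304].astype(int)); print(g[180:192,325:340].astype(int)); print(g[159:170,324:342].astype(int)); print(g[148:158,286:304].astype(int))
b=np.load("side0.npz")
print(edges(b["p"].astype(float).mean(2),K,T,[.472,.056],np.radians(7),49,73,.08,7))
print(edges(g,K,T,[.472,.056],np.radians(7),48,73,.1455,7))
a=np.load("top1.npz");g=a["p"].astype(float).mean(2);K,T=a["K"],a["T"]
print(edges(g,K,T,[.472,.056],np.radians(7),48,73,.1455,7,.6))
E
```

```text
hole uv (np.float64(295.60625), np.float64(156.490625), np.float64(106.66666666666654)) (np.float64(332.5430539609644), np.float64(168.90088021431302), np.float64(871.0000000000003))
holes [0.42943419 0.07445486 0.1455    ] [ 0.50680576 -0.02796651  0.1455    ] 0.12836081679422853 mid [0.46811998 0.02324417 0.1455    ] yaw 6.688278755873576
pred large pin 0.08 [[294.5 174.7]]
pred large pin 0.092 [[294.5 170.7]]
pred large pin 0.104 [[294.5 166.6]]
pred small pin 0.08 [[331.6 188.3]]
pred small pin 0.097 [[331.7 182.2]]
[[ 31  32  33  30  28  30  31  32  44  70  97 117 127 129 131 134 139 138]
 [ 29  29  29  32  30  31  29  34  38  53  79 106 122 130 138 147 156 160]
 [ 31  31  29  29  29  31  35  44  52  54  63  87 108 123 138 156 177 187]
 [ 29  30  31  30  30  29  42  65  80  73  57  63  88 112 134 159 184 198]
 [ 26  28  26  27  26  32  54  84  99  91  65  48  67  96 128 160 185 199]
 [ 25  23  21  23  23  36  67  95 107 101  77  46  43  74 110 144 168 182]
 [ 21  24  20  20  23  42  73 100 109 101  80  48  32  49  85 116 137 147]
 [ 20  20  23  19  20  45  77 102 108 101  82  50
[... 2409 characters left out ...]
 146 127 126 144 166 184]
 [195 180 158 149 161 174 173 167 164 165 162 153 138 122 119 126 145 167]
 [196 184 161 140 138 149 160 167 168 166 158 143 129 120 117 118 127 146]
 [198 192 178 154 135 131 141 148 148 142 136 129 124 120 117 117 118 126]
 [200 198 192 174 150 131 127 130 122 111 111 120 124 121 116 117 118 117]
 [199 200 198 190 168 140 127 126 119 109 111 122 128 125 120 118 117 119]]
{'+x': (-3.51, -0.69, 17), '-x': (1.74, -0.95, 10), '+y': (-5.64, -0.44, 16), '-y': (-0.26, -1.56, 7)}
{'+x': (-1.25, -0.35, 11), '-x': (5.91, 0.12, 24), '+y': (-2.49, -1.65, 3), '-y': (2.49, 1.45, 17)}
{'+x': (1.44, 1.5, 7), '-x': (6.34, -0.01, 20), '+y': (1.5, -1.48, 6), '-y': (-1.98, 0.85, 12)}
```

```bash
python3 - <<'E'
from m import *
def prof(g,K,T,c,yaw,z,nv,h,ss,O):
    R=np.array([[np.cos(yaw),-np.sin(yaw)],[np.sin(yaw),np.cos(yaw)]]);nv=np.array(nv,float);tv=np.array([-nv[1],nv[0]])
    for s in ss:
        loc=(h+O)[:,None]*nv+s*tv;uv=proj(np.c_[loc@R.T/1e3+c,np.full(len(O),z)],K,T);print(s,map_coordinates(g,[uv[:,1],uv[:,0]],order=1).astype(int))
O=np.arange(-10,18.1,2);y=np.radians(7);c=[.472,.056]
print(O.astype(int))
for n in("top","side"):
    a=np.load(n+"1.npz");K,T=a["K"],a["T"];g=a["p"].astype(float).mean(2)
    print(n,"-x");prof(g,K,T,c,y,.1455,(-1,0),48,[-50,-30,0,20,40,60],O)
    print(n,"-y");prof(g,K,T,c,y,.1455,(0,-1),73,[-40,-30,-10,10,25,40],O)
a=np.load("side1.npz");K,T=a["K"],a["T"]
print(onplane([[332.1,165.4],[295,153.2]],.1455,K,T), "expected", proj([[.5126,.0026,.1455],[.4312,.1094,.1455]],K,T))
X=cloud(a["d"],K,T); 
for u,v in((318,170),(310,170),(330,162),(328,158),(316,150),(304,148)): print(u,v,X[v-1:v+2,u-1:u+2].reshape(-1,3).mean(0).round(4))
E
```

```text
[-10  -8  -6  -4  -2   0   2   4   6   8  10  12  14  16  18]
top -x
-50 [177 181 179 168 151 126  99  83  93 112 132 144 147 142 131]
-30 [143 142 142 140 132 118  96  83  91 110 132 145 146 143 137]
0 [146 146 147 146 137 119  99  84  90 115 133 144 147 146 140]
20 [124 119 124 134 133 119 100  86  94 117 136 147 149 146 140]
40 [151 150 150 149 140 123 102  87  95 117 136 147 151 148 136]
60 [199 198 197 189 170 144 114  90  96 118 137 149 153 151 144]
top -y
-40 [200 200 200 199 200 197 191 181 169 172 180 186 187 184 182]
-30 [201 202 201 202 201 198 192 184 176 172 175 178 180 180 181]
-10 [199 200 201 201 201 199 194 183 171 162 158 158 158 157 156]
10 [ 87  88  92 106 133 160 174 173 163 151 145 146 146 147 147]
25 [ 85  89  98 118 144 170 181 178 167 155 149 148 148 148 149]
40 [172 185 194 198 198 195 190 179 164 153 147 145 144 145 148]
side -x
-50 [165 167 168 166 161 151 145 148 160 178 189 196 199 200 200]
-30 [121 121 126 130 131 128 130 140 157 175 188 196 199 199 200]
0 [134 134 135 135 133 129 121 108  94  82  78  79  79  77  75]
20 [114 106 111 119 126 129 122 110 
[... 198 characters left out ...]
6 146 138 132 126 120 114 107 101]
-30 [198 195 191 184 176 168 159 151 143 134 128 122 117 110 102]
-10 [204 202 197 191 184 176 165 155 146 138 131 125 119 112 105]
10 [205 201 197 193 187 176 166 155 147 141 134 129 130 131 132]
25 [185 182 180 174 169 164 159 151 144 137 134 131 128 127 129]
40 [191 190 188 186 183 175 166 157 149 143 138 135 136 138 138]
[[ 0.51080995 -0.00391427  0.1455    ]
 [ 0.43141859  0.10072355  0.1455    ]] expected [[332.25674507 164.46142249]
 [294.48311612 152.15523824]]
318 170 [ 0.4728 -0.0158  0.1398]
310 170 [ 0.4525 -0.017   0.1414]
330 162 [0.5119 0.027  0.1432]
328 158 [0.5112 0.0493 0.1462]
316 150 [0.4729 0.0163 0.181 ]
304 148 [0.4785 0.2467 0.1101]
```

```bash
python3 - <<'E'
from m import *
y=np.radians(7);R=np.array([[np.cos(y),-np.sin(y)],[np.sin(y),np.cos(y)]])
def de(f,zt,lo,hi,cam="top"):
    a=np.load(f);K,T,d=a["K"],a["T"],a["d"];X=cloud(d,K,T);V,U=np.mgrid[:400,:640]
    P=onplane(np.c_[U.ravel(),V.ravel()],zt,K,T).reshape(400,640,3);L=((P[...,:2]-[.472,.056])@R)*1e3  # each pixel's place on the plane, imager frame
    m=(X[...,2]>lo)&(X[...,2]<hi); A=(519/ (T[2,3]-zt))**2*1e-6 # px per mm2
    def cov(sel): return (m&sel).sum()/A
    o={}
    o["-y"]=[round(cov((L[...,0]>a0)&(L[...,0]<a0+12)&(L[...,1]<-60)&(L[...,1]>-95))/12+60,2) for a0 in(-40,-28,-16,-4,8,20,30)]
    o["-x"]=[round(cov((L[...,1]>a0)&(L[...,1]<a0+15)&(L[...,0]<-43)&(L[...,0]>-70))/15+43,2) for a0 in(-65,-50,-35,-20,-5,10,25,40)]
    print(f,o, "z",np.median(X[m&(L[...,0]<-38)&(L[...,0]>-46)&(abs(L[...,1])<40)][:,2]))
de("top1.npz",.1455,.115,.165)
de("top0.npz",.08,.062,.11)
E
```

```text
top1.npz {'-y': [np.float64(71.1), np.float64(70.6), np.float64(72.62), np.float64(62.02), np.float64(61.51), np.float64(63.03), np.float64(68.07)], '-x': [np.float64(47.84), np.float64(47.84), np.float64(48.25), np.float64(48.25), np.float64(48.25), np.float64(47.84), np.float64(48.25), np.float64(48.65)]} z 0.14735545210258738
top0.npz {'-y': [np.float64(71.71), np.float64(70.04), np.float64(67.25), np.float64(67.81), np.float64(67.25), np.float64(71.15), np.float64(72.27)], '-x': [np.float64(49.25), np.float64(49.25), np.float64(49.69), np.float64(49.25), np.float64(49.25), np.float64(49.69), np.float64(49.69), np.float64(49.69)]} z 0.08102036713773064
```

>>> {"name": "jog_arm", "arguments": {"targets": [[[0,0,10,0],[0,0,20,0],[0,0,27,0],[0,0,30,0],[0,0,30,0]]]}}

```text
time_s: 6.08
position: [0.4724, 0.0565, 0.1151]
ee_rot: [[0.992, 0.123, -0.0], [0.123, -0.992, -0.0], [-0.0, 0.0, -1.0]]
ft_force: [0.1, -0.8, -2.6]
gripper_width: 0.0619
grasp_force: 67.5
```

```bash
python3 - <<'E'
from h import *
q=[]
for i in range(6):
    p,d,K,T=snap("side"); s=r.get_state(); q.append(np.r_[s["position"]*np.array(1000),np.degrees(np.arctan2(s["ee_rot"][1][0],s["ee_rot"][0][0])),s["ft_force"]])
np.savez("side2.npz",p=p,d=d,K=K,T=T)
print(np.round(q,2));print(np.mean(q,0).round(2))
cv2.imwrite("pics/side2.png",cv2.resize(p[130:210,270:350,::-1],None,fx=7,fy=7,interpolation=cv2.INTER_CUBIC))
E
```

```text
[[ 4.7255e+02  5.6580e+01  1.1535e+02  7.0600e+00 -3.6000e-01 -1.2000e-01
  -3.3200e+00]
 [ 4.7265e+02  5.6620e+01  1.1552e+02  7.0600e+00 -8.3000e-01  2.7000e-01
  -4.5100e+00]
 [ 4.7265e+02  5.6630e+01  1.1559e+02  7.0600e+00 -5.3000e-01 -2.4000e-01
  -3.7100e+00]
 [ 4.7264e+02  5.6650e+01  1.1560e+02  7.0600e+00 -8.0000e-02  1.0000e-02
  -3.8300e+00]
 [ 4.7260e+02  5.6620e+01  1.1557e+02  7.0600e+00  1.6000e-01  2.0000e-02
  -2.7800e+00]
 [ 4.7259e+02  5.6630e+01  1.1557e+02  7.0600e+00  7.3000e-01 -2.8000e-01
  -3.7600e+00]]
[ 4.7261e+02  5.6620e+01  1.1553e+02  7.0600e+00 -1.5000e-01 -6.0000e-02
 -3.6500e+00]
```

View pics/side2.png

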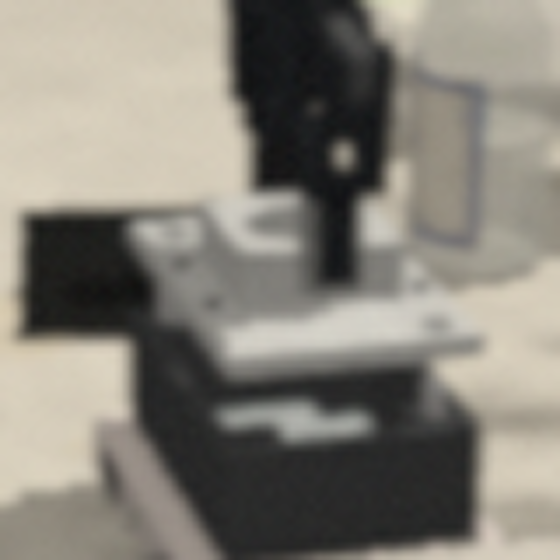

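The side view shows the plate just above the large pin, level and in line with the hood. I'll descend slowly and watch the force.

>>> {"name": "jog_arm", "arguments": {"targets": [[[-0.3,0.3,3,0],[-0.3,0.3,6,0],[-0.3,0.3,8,0],[-0.3,0.3,10,0],[-0.3,0.3,12,0],[-0.3,0.3,12,0]]]}}

```text
time_s: 7.12
position: [0.472, 0.0562, 0.1031]
ee_rot: [[0.992, 0.123, -0.0], [0.123, -0.992, -0.0], [-0.0, 0.0, -1.0]]
ft_force: [-0.5, -0.5, -3.9]
gripper_width: 0.0619
grasp_force: 67.6
```

>>> {"name": "jog_arm", "arguments": {"targets": [[[0,0,2,0],[0,0,4,0],[0,0,6,0],[0,0,8,0],[0,0,9,0],[0,0,9,0]]]}}

```text
time_s: 7.88
position: [0.4721, 0.0562, 0.0942]
ee_rot: [[0.992, 0.123, -0.0], [0.123, -0.992, -0.0], [-0.0, 0.0, -1.0]]
ft_force: [0.4, 1.0, -3.3]
gripper_width: 0.0619
grasp_force: 67.6
```

>>> {"name": "jog_arm", "arguments": {"targets": [[[0,0,2,0],[0,0,4,0],[0,0,5.5,0],[0,0,5.5,0]]]}}

```text
time_s: 8.38
position: [0.4721, 0.0562, 0.0886]
ee_rot: [[0.992, 0.123, -0.0], [0.123, -0.992, -0.0], [-0.0, 0.0, -1.0]]
ft_force: [-0.2, 0.1, -3.8]
gripper_width: 0.0619
grasp_force: 67.6
```

>>> {"name": "jog_arm", "arguments": {"targets": [[[0,0,0.7,0],[0,0,1.2,0],[0,0,1.2,0]]]}}

```text
time_s: 8.75
position: [0.4722, 0.0562, 0.0878]
ee_rot: [[0.992, 0.123, 0.0], [0.123, -0.992, -0.0], [0.0, 0.0, -1.0]]
ft_force: [-2.0, -0.5, 0.8]
gripper_width: 0.0621
grasp_force: 67.6
```

>>> {"name": "jog_arm", "arguments": {"targets": [[[0,0,0.4,0],[0,0,0.8,0],[0,0,0.8,0]]]}}

```text
time_s: 9.12
position: [0.4721, 0.0562, 0.0876]
ee_rot: [[0.992, 0.123, 0.0], [0.123, -0.992, -0.0], [0.0, 0.0, -1.0]]
ft_force: [-6.2, -0.4, 9.7]
gripper_width: 0.0619
grasp_force: 68.0
```

>>> {"name": "jog_arm", "arguments": {"targets": [[[0,0,0,0],[0,0,0,0],[0,0,0,0],[0,0,0,0],[0,0,0,0]]], "fingers": 85}}

```text
time_s: 9.75
position: [0.4722, 0.0562, 0.0868]
ee_rot: [[0.992, 0.123, -0.0], [0.123, -0.992, -0.0], [-0.0, 0.0, -1.0]]
ft_force: [-1.1, -0.8, -0.3]
gripper_width: 0.0847
grasp_force: 0.0
```

>>> {"name": "jog_arm", "arguments": {"targets": [[[0,0,-20,0],[0,0,-60,0],[0,0,-110,0],[0,0,-120,0]]]}}

```text
time_s: 10.25
position: [0.4738, 0.0569, 0.2102]
ee_rot: [[0.992, 0.123, 0.005], [0.123, -0.992, 0.002], [0.006, -0.002, -1.0]]
ft_force: [0.2, -0.4, -0.0]
gripper_width: 0.0851
grasp_force: 0.0
```

```bash
python3 - <<'E'
from m import *
a=np.load("top0.npz");K,T,p=a["K"],a["T"],a["p"];X=cloud(a["d"],K,T)
i=p.astype(int)
cv2.imwrite("pics/cap0.png",np.hstack([cv2.resize(p[168:200,450:482,::-1],None,fx=12,fy=12,interpolation=cv2.INTER_CUBIC),cv2.resize(np.load("side0.npz")["p"][280:312,362:394,::-1],None,fx=12,fy=12,interpolation=cv2.INTER_CUBIC)]))
print((X[174:194,455:478,2]*1000).round().astype(int))
E
python3 g.py .53 -.37 .15 0
```

```text
[[  -1   -3    1   -2   -3    4   16   17   14   11   21   18   15   14
     2    3    0   -5    2    2    3    2   -1]
 [  -3    1    1    2    3   16   13   11   13   16   15   13   11   15
    12   17    2    2    6    2    5   -1    0]
 [  -9    2    1   12   14   14   13   11   13   15   17   21   11   12
    15   21   15    7    2   -1   -1    1    1]
 [  -1   -4   -1   18 1423   14   18   13   11   14   16   17   12   17
    17   16   15   12    2   -1   -1    2 1423]
 [  -2   -1   21 1423   10   14   18   14   18   16   12   12   14 1423
    14   13   17   15   16   -2    0    3    1]
 [   3    8   13   15    9   27   26   15   20   15   12   13   20   16
    14   19   27   34   13    8    7    0    4]
 [   3   17   13    9   18   25   32   17   17   10   12   17   17   13
    17   19   29   31   16    0    5   -1    4]
 [  -1   17    8    9   15   27   34   15    9   20   17   15   14   16
    18   18   29   28   15   15   -1   -1    6]
 [   2   10   16   17   13   24   32   10   17   15   19   12   20   15
    15   15   27   33   14   15    5   -1   -2]
 [   6   16   13   1
[... 709 characters left out ...]
 0    4    7   16   17   18   12   18   13   12   13   10   17
     9   14   10   -1    2    3    1    2    2]
 [   5   -1    2    2    1   14   19   10   14   13   16   15   12   20
    17   10    4    7   10   -2    6    2    3]
 [  -1    1    0   -1    1    3    2   12    6   15   13   11   16   21
     0    3    2   -1   -1    4   -1    5   -2]
 [  -4   -2    0    5    4    5    5    4    6    5    4   -4    0    8
     8    6    6    1    7    5   -5   10   -2]
 [  -1    2   -1    1   -4    0   -1    6    4    1    2    6    4   -4
     1    8   -3    4    2    3    2    2    5]]
t 10.25 pos [0.4738 0.0569 0.2102] az 7.09 shift [  2.7 430.6  59.5] turn 0.1237 f [ 0.2 -0.4 -0. ] w 0.0851
```

View pics/cap0.png

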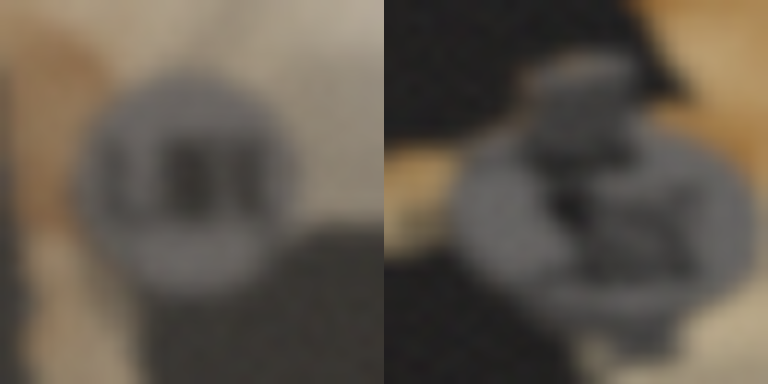

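```bash
python3 - <<'E'
from m import *
a=np.load("top0.npz");K,T=a["K"],a["T"];X=cloud(a["d"],K,T);V,U=np.mgrid[:400,:640]
c=[]
for lo,hi in((458,464),(469,475)):
    m=(X[...,2]>.0225)&(X[...,2]<.04)&(U>=lo)&(U<=hi)&(V>=178)&(V<=187);q=onplane([[U[m].mean(),V[m].mean()]],.0295,K,T)[0];c.append(q);print(m.sum(),q)
v=c[0]-c[1];print("mid",(c[0]+c[1])/2,"az y",np.degrees(np.arctan2(v[1],v[0])),np.hypot(*v[:2]))
m=(X[...,2]>.0075)&(X[...,2]<.1)&(np.hypot(U-465,V-183)<12)
ct=max(cv2.findContours(m.astype(np.uint8),0,1)[0],key=len)[:,0];(x,y),rr=cv2.minEnclosingCircle(ct.astype(np.float32));print(x,y,rr,onplane([[x,y]],.013,K,T),onplane([[U[m].mean(),V[m].mean()]],.013,K,T))
n=(X[...,2]>.0075)&(X[...,2]<.2)&(U>400)&(U<520)&(V>150)&(V<240)
p,d,K,T=snap("top");np.savez("top3.npz",p=p,d=d,K=K,T=T);g=p.astype(float).mean(2);X=cloud(d,K,T)
print("white box max y..", [(b,X[176:190,b:b+4,2].mean().round(3)) for b in range(410,520,6)])
q=np.abs(K[0,0]);s,dd,Ks,Ts=snap("side");np.savez("side3.npz",p=s,d=dd,K=Ks,T=Ts);gs=s.astype(float).mean(2)
Xs=cloud(dd,Ks,Ts);y=np.radians(7);L=(Xs[...,:2]-[.472,.056])@np.array([[np.cos(y),-np.sin(y)],[np.sin(y),np.cos(y)]])*1e3
for nm,mm in(("plate z",(abs(L[...,0])<44)&(L[...,1]<-38)&(L[...,1]>-55)&(Xs[...,2]>.06)),("mount z",(abs(L[...,0])<28)&(abs(L[...,1])<28)&(Xs[...,2]>.09))): print(nm,mm.sum(),np.median(Xs[mm][:,2]))
cv2.imwrite("pics/side3.png",cv2.resize(s[140:220,265:365,::-1],None,fx=7,fy=7,interpolation=cv2.INTER_CUBIC))
E
python3 g.py .53 -.37 .15 0
```

```text
15 [ 0.53019062 -0.35445686  0.0295    ]
13 [ 0.53153826 -0.38443413  0.0295    ]
mid [ 0.53086444 -0.3694455   0.0295    ] az y 92.5740162568334 0.030007551595668733
465.2466735839844 183.6199951171875 10.515735626220703 [[ 0.52843114 -0.37113108  0.013     ]] [[ 0.53136608 -0.37075157  0.013     ]]
white box max y.. [(410, np.float64(0.097)), (416, np.float64(0.072)), (422, np.float64(0.042)), (428, np.float64(0.002)), (434, np.float64(0.003)), (440, np.float64(0.002)), (446, np.float64(0.002)), (452, np.float64(0.001)), (458, np.float64(0.018)), (464, np.float64(0.014)), (470, np.float64(0.017)), (476, np.float64(0.001)), (482, np.float64(0.027)), (488, np.float64(0.002)), (494, np.float64(0.001)), (500, np.float64(0.0)), (506, np.float64(0.001)), (512, np.float64(0.001)), (518, np.float64(0.001))]
plate z 1480 0.4486731166262324
mount z 534 0.31221554753052894
t 10.35 pos [0.4726 0.0565 0.2079] az 7.06 shift [  4.3 430.4  57.4] turn 0.1232 f [ 0.2 -0.  -0.4] w 0.0847
```

View pics/side3.png

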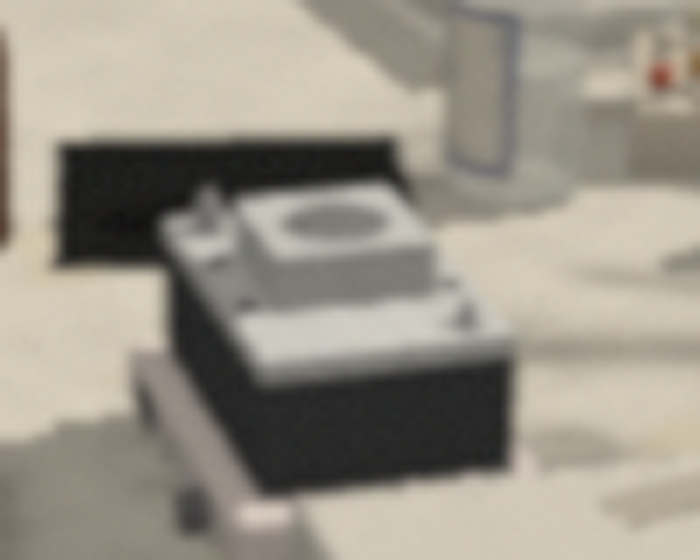

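The plate sits flush with both pins through it: the large pin is at crop (208,200) and the small one at (465,315). Next is the cap.

>>> {"name": "jog_arm", "arguments": {"targets": [[[0,60,0,0.05],[1,120,0,0.08],[2,180,0,0.08],[3,240,0,0.08],[4,300,10,0.08],[5,360,40,0.08],[5,415,80,0.08],[5,430,110,0.08],[5,430,125,0.08],[5,430,125,0.08],[5,430,125,0.08]]], "fingers": 55}}

```text
time_s: 11.72
position: [0.5307, -0.3693, 0.0828]
ee_rot: [[0.999, 0.045, 0.001], [0.045, -0.999, -0.001], [0.001, 0.001, -1.0]]
ft_force: [0.3, 0.3, 1.8]
gripper_width: 0.0549
grasp_force: 0.0
```

```bash
python3 g.py .531 -.37 .016 2.6
```

```text
t 11.72 pos [ 0.5307 -0.3693  0.0828] az 2.55 shift [ 0.2  0.7 66.8] turn -0.0008 f [0.3 0.3 1.8] w 0.0549
```

>>> {"name": "jog_arm", "arguments": {"targets": [[[0,0.7,30,0],[0,0.7,50,0],[0,0.7,62,0],[0,0.7,66.5,0],[0,0.7,66.5,0],[0,0.7,66.5,0]]]}}

```text
time_s: 12.48
position: [0.5305, -0.3708, 0.0162]
ee_rot: [[0.999, 0.043, 0.001], [0.043, -0.999, -0.001], [0.001, 0.001, -1.0]]
ft_force: [0.6, -0.8, 0.3]
gripper_width: 0.0552
grasp_force: 0.0
```

>>> {"name": "jog_arm", "arguments": {"targets": [[[0,0,0,0],[0,0,0,0],[0,0,0,0],[0,0,0,0],[0,0,0,0],[0,0,0,0],[0,0,0,0]]], "fingers": 15, "grip_force": 30}}

```text
time_s: 13.35
position: [0.5305, -0.371, 0.0164]
ee_rot: [[0.999, 0.043, 0.001], [0.043, -0.999, -0.001], [0.001, 0.001, -1.0]]
ft_force: [-1.5, 0.8, 6.7]
gripper_width: 0.0201
grasp_force: 30.2
```

>>> {"name": "jog_arm", "arguments": {"targets": [[[0,0,-5,0],[0,0,-25,0],[0,0,-70,0],[0,0,-130,0],[0,0,-185,0],[0,0,-185,0],[0,0,-185,0]]]}}

```text
time_s: 14.22
position: [0.5296, -0.3703, 0.2001]
ee_rot: [[0.999, 0.043, 0.0], [0.043, -0.999, 0.001], [0.0, -0.001, -1.0]]
ft_force: [-0.5, 0.3, -0.3]
gripper_width: 0.02
grasp_force: 29.6
```

```bash
python3 - <<'E'
from h import *
p,d,K,T=snap("side");np.savez("side4.npz",p=p,d=d,K=K,T=T)
q=np.array(r.get_state()["position"])-[0,0,.016];c=(q-T[:3,3])@T[:3,:3];u,v=(c[:2]/c[2]*K[0,0]+K[:2,2]).astype(int);print(u,v)
cv2.imwrite("pics/side4.png",cv2.resize(p[v-45:v+35,u-50:u+50,::-1],None,fx=7,fy=7,interpolation=cv2.INTER_CUBIC))
E
python3 g.py .4722 .0562 .16 2.6
```

```text
386 217
t 14.28 pos [ 0.5292 -0.3702  0.1992] az 2.46 shift [ -38.6 -428.4   39.7] turn -0.0025 f [-0.5 -0.2 -0.8] w 0.0202
```

View pics/side4.png

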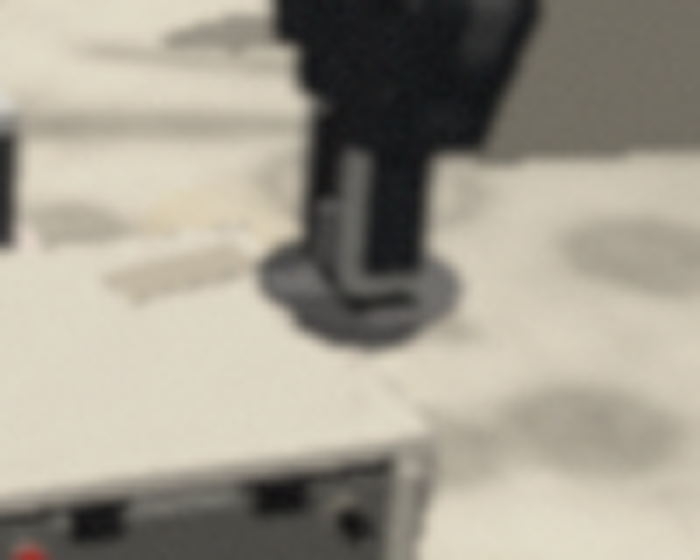

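The cap is gripped and level, with the flange centred at about pixel (387.5,212.7). It looks shifted along x in the fingers, so I'll measure that offset.

```bash
python3 - <<'E'
from m import *
a=np.load("side4.npz");K,T,d=a["K"],a["T"],a["d"];g=a["p"].astype(float).mean(2);X=cloud(d,K,T)
print(r.get_state()["position"])
print("ctr",onplane([[386.9,212.2],[387.4,212.7],[387.9,213.2]],.196,K,T).round(4))
# flange points by depth: z near .196, close to the tool
m=(abs(X[...,2]-.193)<.008)&(np.hypot(X[...,0]-.528,X[...,1]+.37)<.045)
V,U=np.nonzero(m);print(m.sum(),U.min(),U.max(),V.min(),V.max())
q=X[m];print(q.min(0).round(4),q.max(0).round(4));(c,rr)=cv2.minEnclosingCircle((q[:,:2]*1000).astype(np.float32));print(c,rr)
ct=max(cv2.findContours(m.astype(np.uint8),0,1)[0],key=len)[:,0];w=onplane(ct,.196,K,T)[:,:2];print(cv2.minEnclosingCircle((w*1000).astype(np.float32)))
for v in range(209,221): print(v,g[v,368:408].astype(int))
E
```

```text
[ 0.52923794 -0.37019478  0.19917115]
ctr [[ 0.5281 -0.3752  0.196 ]
 [ 0.5284 -0.3772  0.196 ]
 [ 0.5286 -0.3792  0.196 ]]
261 373 401 206 221
[ 0.5048 -0.3957  0.185 ] [ 0.5547 -0.3451  0.2008]
(529.3172607421875, -369.76446533203125) 26.516429901123047
((526.9749145507812, -377.7102355957031), 30.458066940307617)
209 [179 179 179 176 159 127  92  79  76  77  78  80  73  63  59  65  83  96
  92  72  46  28  27  30  31  29  31  49  80 106 127 151 173 191 198 201
 199 198 198 198]
210 [174 174 177 171 147 111  90  88  87  90  95  99  92  71  55  58  81  96
  95  78  53  38  37  41  45  46  50  63  87 103 112 125 148 173 193 200
 199 200 199 198]
211 [173 178 186 183 159 121 101 103 104 103 107 108 104  87  63  56  76  95
  99  89  77  67  68  69  73  73  75  85  99 108 109 114 127 158 186 198
 200 200 199 198]
212 [191 197 201 197 171 127 104 105 109 109 110 111 107  98  78  63  72  90
  99  99  95  92  89  89  88  89  94  99 107 110 110 109 118 146 176 195
 201 200 200 200]
213 [207 210 210 205 184 143 111 101 103 102 102 102 101  98  87  72  67  75
  86  90  90  87  85  80  74  74 
[... 533 characters left out ...]
69 190 199
 200 202 200 198]
217 [210 211 211 211 212 210 208 201 186 154 107  77  72  73  75  75  77  74
  72  73  82  90  93  95  94  95  95  98 102 112 125 141 159 175 186 193
 196 199 198 198]
218 [210 211 210 211 211 211 209 207 198 173 133  96  79  73  71  73  74  73
  74  76  80  84  88  86  84  81  84  94 116 135 150 161 167 172 179 186
 191 197 199 199]
219 [210 211 210 211 211 211 210 209 206 194 171 144 120  96  80  73  70  70
  68  72  74  75  75  75  74  77  90 116 143 161 169 170 170 171 176 182
 188 193 198 199]
220 [211 210 210 210 210 210 210 210 210 207 200 189 170 145 122  99  88  85
  83  80  76  78  79  81  87 103 125 152 172 180 181 181 179 179 182 186
 189 194 198 199]
```

>>> {"name": "jog_arm", "arguments": {"targets": [[[-4,-50,0,0],[-9,-100,0,0],[-13,-150,0,0],[-18,-200,0,0],[-22,-250,0,0],[-27,-300,0,0],[-31,-350,0,0],[-36,-400,15,0],[-38.6,-428.4,35,0],[-38.6,-428.4,40,0],[-38.6,-428.4,40,0],[-38.6,-428.4,40,0]]]}}

```text
time_s: 15.78
position: [0.4731, 0.0551, 0.1604]
ee_rot: [[0.999, 0.042, -0.0], [0.042, -0.999, -0.0], [-0.0, 0.0, -1.0]]
ft_force: [0.1, -0.2, -0.1]
gripper_width: 0.0199
grasp_force: 29.6
```

>>> {"name": "jog_arm", "arguments": {"targets": [[[0,0,10,0],[0,0,20,0],[0,0,25,0],[0,0,25,0]]]}}

```text
time_s: 16.27
position: [0.4727, 0.0555, 0.1348]
ee_rot: [[0.999, 0.043, -0.001], [0.043, -0.999, -0.001], [-0.001, 0.001, -1.0]]
ft_force: [-0.8, 0.8, 0.1]
gripper_width: 0.0202
grasp_force: 29.6
```

```bash
python3 g.py .4722 .0562 .1164 2.6;  python3 - <<'E'
from m import *
p,d,K,T=snap("side");np.savez("side5.npz",p=p,d=d,K=K,T=T);X=cloud(d,K,T);z=r.get_state()["position"][2]-.0164
y=np.radians(7);R=np.array([[np.cos(y),-np.sin(y)],[np.sin(y),np.cos(y)]])
m=(abs(X[...,2]-(z+.010))<.0055)&(np.hypot(X[...,0]-.472,X[...,1]-.056)<.04);q=X[m];print("flange",m.sum(),cv2.minEnclosingCircle((q[:,:2]*1000).astype(np.float32)),q[:,2].mean()-z)
a=np.load("side3.npz");X=cloud(a["d"],K,T);L=(X[...,:2]-[.472,.056])@R*1e3
m=(abs(X[...,2]-.108)<.008)&(abs(L).max(-1)<36);print("mount",m.sum(),L[m].min(0),L[m].max(0),np.median(X[m][:,2]))
E
```

```text
t 16.27 pos [0.4727 0.0555 0.1348] az 2.47 shift [-0.4 -0.7 18.4] turn -0.0023 f [-0.8  0.8  0.1] w 0.0202
flange 98 ((473.303466796875, 54.33433151245117), 27.001693725585938) 0.010911838581492223
mount 243 [-31.76176744 -34.70484784] [31.89703193 34.23384144] 0.10750861273528872
```

>>> {"name": "jog_arm", "arguments": {"targets": [[[-0.5,-0.7,3,0],[-0.5,-0.7,6,0],[-0.5,-0.7,9,0],[-0.5,-0.7,12,0],[-0.5,-0.7,12,0]]]}}

```text
time_s: 16.95
position: [0.4722, 0.0563, 0.123]
ee_rot: [[0.999, 0.043, -0.0], [0.043, -0.999, -0.0], [-0.0, 0.0, -1.0]]
ft_force: [-0.3, 0.4, -0.2]
gripper_width: 0.0203
grasp_force: 29.6
```

>>> {"name": "jog_arm", "arguments": {"targets": [[[0,0,2,0],[0,0,4,0],[0,0,5.5,0],[0,0,5.5,0]]]}}

```text
time_s: 17.45
position: [0.4723, 0.0564, 0.1177]
ee_rot: [[0.999, 0.043, -0.0], [0.043, -0.999, -0.0], [-0.0, 0.0, -1.0]]
ft_force: [0.0, 0.3, -0.6]
gripper_width: 0.0205
grasp_force: 29.6
```

>>> {"name": "jog_arm", "arguments": {"targets": [[[0,0,0.7,0],[0,0,1.4,0],[0,0,1.4,0]]]}}

```text
time_s: 17.82
position: [0.4724, 0.0564, 0.1165]
ee_rot: [[0.999, 0.043, 0.0], [0.043, -0.999, 0.0], [0.0, -0.0, -1.0]]
ft_force: [-1.3, 0.0, 0.8]
gripper_width: 0.0203
grasp_force: 29.8
```

Contact is at about the expected height, so I'll press slightly and then release.

>>> {"name": "jog_arm", "arguments": {"targets": [[[0,0,0.5,0],[0,0,1,0],[0,0,1,0]]]}}

```text
time_s: 18.2
position: [0.4725, 0.0564, 0.1164]
ee_rot: [[0.999, 0.044, 0.001], [0.044, -0.999, -0.0], [0.001, 0.0, -1.0]]
ft_force: [-5.5, 0.5, 12.0]
gripper_width: 0.0205
grasp_force: 31.7
```

>>> {"name": "jog_arm", "arguments": {"targets": [[[0,0,0,0],[0,0,0,0],[0,0,0,0],[0,0,0,0],[0,0,0,0]]], "fingers": 60}}

```text
time_s: 18.82
position: [0.4724, 0.0564, 0.1153]
ee_rot: [[0.999, 0.043, -0.0], [0.043, -0.999, -0.0], [-0.0, 0.0, -1.0]]
ft_force: [-0.1, 0.3, 0.7]
gripper_width: 0.0602
grasp_force: 0.0
```

>>> {"name": "jog_arm", "arguments": {"targets": [[[0,0,-20,0],[0,0,-60,0],[0,0,-100,0],[40,50,-110,0],[40,110,-110,0],[40,170,-110,0],[40,220,-110,0],[40,220,-110,0],[40,220,-110,0]]]}}

```text
time_s: 19.95
position: [0.5217, -0.1617, 0.2252]
ee_rot: [[0.999, 0.042, -0.0], [0.042, -0.999, 0.0], [-0.0, -0.0, -1.0]]
ft_force: [-0.6, 0.5, 0.2]
gripper_width: 0.0601
grasp_force: 0.0
```

```bash
python3 - <<'E'
from m import *
y=np.radians(7);R=np.array([[np.cos(y),-np.sin(y)],[np.sin(y),np.cos(y)]]);V,U=np.mgrid[:400,:640]
for n in("top","side"):
    p,d,K,T=snap(n);np.savez(n+"6.npz",p=p,d=d,K=K,T=T);X=cloud(d,K,T);L=(X[...,:2]-[.472,.056])@R*1e3
    for nm,m in(("tabs",(np.hypot(L[...,0],L[...,1])<26)&(X[...,2]>.1205)&(X[...,2]<.15)),("flange",(np.hypot(L[...,0],L[...,1])<24)&(X[...,2]>.104)&(X[...,2]<.1195)),("mountcorner",(abs(L).max(-1)<30)&(np.hypot(L[...,0],L[...,1])>30)&(X[...,2]>.1)),("plate",(abs(L[...,0])<44)&(abs(L[...,1])<69)&(abs(L).max(-1)>36)&(X[...,2]>.07)&(X[...,2]<.1))):
        if m.sum():
            print(n,nm,m.sum(),"z",np.median(X[m][:,2]).round(4),"L",L[m].min(0).round(1),L[m].max(0).round(1),"mean",L[m].mean(0).round(1))
    if n=="top":
        m=(np.hypot(L[...,0],L[...,1])<26)&(X[...,2]>.1225)&(X[...,2]<.15)
        for s in(1,-1):
            k=m&(s*L[...,1]>0);print(s,k.sum(),((onplane([[U[k].mean(),V[k].mean()]],.1295,K,T)[0,:2]-[.472,.056])@R*1e3).round(1))
    a=np.load(n+"0.npz");D=np.abs(p.astype(int)-a["p"]).max(2)
    if n=="top":
        for nm,(u,v) in dict(tall=(193,150),amber=(206,255),petri=(433,252)).items(): print(nm,D[v-12:v+13,u-14:u+15].max(),np.median(D[v-12:v+13,u-14:u+15]))
E
```

```text
top mountcorner 263 z 0.648 L [-29.8 -30. ] [30. 30.] mean [ 6.2 -5. ]
top plate 205 z 0.0891 L [-43.3  46.5] [44.  68.8] mean [10.3 56.9]
1 0 [nan nan]
-1 0 [nan nan]
tall 36 27.0
amber 35 13.0
petri 36 29.0
side tabs 39 z 0.1244 L [ -7.2 -18.1] [11.2 18.4] mean [1.8 1.4]
side flange 97 z 0.1114 L [-22.4 -23.7] [23.  21.3] mean [-2.1 -3.8]
side mountcorner 62 z 0.1075 L [-30. -30.] [29.7 29.1] mean [ -4.3 -13.2]
side plate 300 z 0.0862 L [-44.  -68.9] [43.8 68.2] mean [ -9.4 -31. ]<stdin>:11: RuntimeWarning: Mean of empty slice.
  ret = ret.dtype.type(ret / rcount)
```

```bash
python3 -c "
from rig import r
print(r.close_job())"
```

```text
the job is handed in; nothing more can be done
None
```

I handed the job in at about 20 s of the 64 s allowed, with no verdict returned: the side view shows the lens plate flush over both pins and the dust cap in the port with its tabs sprung out, and the arm was never brought near the bottles or petri dish, though I didn't re-measure where they stand.

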